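Pile the plates in the plate holder and close it up

TASK

Set the two wooden plates that lie on the worktop down onto the one already in the plate holder, right way up, so that all three make one straight, level pile with their rims flush; lower them, do not drop them. Also push the holder's sliding end in by its bar until its posts close up snugly on the pile and the pile sits against the fixed posts at the other end. Leave the mug, the pepper mill and the storage jar standing where they are.

Things in the scene. Friction and masses are not known exactly. Their poses are not given: they have to be found in the camera images.
- plate_low: round wooden plate, loose in the holder at the start: 140 mm across, 24 mm high, upright wall 8 mm thick (its middle line 66 mm from the centre), inner floor 7 mm above the underside; flat underside, lower outer edge bevelled 3 mm; about 0.15 kg. Piled plates stand rim to underside, 24 mm apart; they do not nest or centre themselves. Origin: centre of the underside, z up
- plate_left: identical plate, starts on the worktop to the robot's left (+y) of the holder; origin as for plate_low
- plate_right: identical plate, starts on the worktop to the robot's right (-y) of the holder; origin as for plate_low
- holder: expandable plate holder, fixed to the worktop. Its centre board, 60 mm wide, top 13 mm above the worktop, carries the plates; two fixed steel posts, 14 mm thick, stand at its x = 63, y = -44 and 44 mm; the sliding end has two more towards -x. The +y and -y sides are open. Origin: on the worktop under the seat; x points from sliding to fixed end, within 0.4 rad of world +y
- seat (a point): centre of the underside of a 140 mm plate that lies in the holder touching both fixed posts: 13 mm above the holder's origin
- fixed_bar (a point): middle of the level steel handle bar that joins the tops of the two fixed posts: 14 mm thick, axis 100 mm above the worktop (highest point 107 mm), bowed outwards, its middle 27 mm beyond the posts, clear of the plates
- slide_bar (a point): middle (on the axis) of the like handle bar joining the sliding end's two posts: 14 mm thick, axis 100 mm above the worktop, straight for 56 mm along the holder's y, bowed outwards 27 mm beyond (-x of) the post axes. Nothing is under the straight part but the worktop. Pushed along the holder's x it closes on the pile
- slide (a joint): position of the sliding end, m: 0 fully out, grows as it is pushed in along the holder's x; its posts touch a 140 mm plate lying against the fixed posts at 0.075; empty it runs to 0.090. It moves with about 1.5 N of friction (some 4 N more with the pile) and stays where it is left
- mug: white mug, 80 mm across and 92 mm high, standing beyond the holder; origin: centre of the underside
- mill: dark wooden pepper mill, 54 mm across and 150 mm high, standing beyond the holder; origin: centre of the underside
- jar: glass storage jar with a steel lid, 76 mm across and 110 mm high, standing beyond the holder; origin: centre of the underside
Things that resemble listed ones, but are neither listed nor needed, are in the scene too. Leave any black look-alike of the plate_left alone.

How it is judged:
At the end, for the whole second after the job is handed in: plate_low lies in the holder within 6 mm of the seat; the other two lie on it one on the other, right way up, level within 0.03 rad and centred within 5 mm of each other; the sliding end is in past 0.071; plates at rest; mug, mill and jar not moved over 30 mm or tipped (horizontal distance between each of plate_left, plate_right and plate_low below 0.005 m and horizontal distance between plate_left and plate_right below 0.005 m and horizontal distance between plate_low and seat below 0.006 m and height (world z) of plate_low below 0.016 m and ((height (world z) of plate_left below 0.041 m and height (world z) of plate_right below 0.066 m) or (height (world z) of plate_right below 0.041 m and height (world z) of plate_left below 0.066 m)) and height (world z) of each of plate_left, plate_right above 0.033 m and angle between each of plate_low, plate_left, plate_right's own z axis and vertical below 0.03 rad and value of joint slide above 0.071 m and linear speed of each of plate_left, plate_right, plate_low below 0.01 m/s); the robot touches nothing.
It fails at once if the mug, mill or jar is moved by more than 30 mm or tipped (distance of any of mug, mill, jar from where it was at the start of the episode above 0.03 m or angle between any of mug, mill, jar's own z axis and vertical above 0.5 rad).
It fails at once if a plate is dropped (moves faster than 0.65 m/s, a free fall of about 20 mm, with no finger on it) ((linear speed of plate_left above 0.65 m/s and contact force between the fingers and plate_left below 0.2 N) or (linear speed of plate_right above 0.65 m/s and contact force between the fingers and plate_right below 0.2 N) or (linear speed of plate_low above 0.65 m/s and contact force between the fingers and plate_low below 0.2 N)).
It also fails if it takes over 64 s, if anything falls off the work surface, if the arm or the gripper's body presses on something with over 40 N, if the wrist force passes 120 N, or if a joint passes its speed limit or range.

ROBOT

A 7-joint arm with a two-finger parallel gripper is mounted at the origin on the work surface. World frame = base frame: x ahead of the robot, y to its left, z up, the work surface at z = 0. Lengths are in m, angles in rad, forces in N, time in s.
With the tool pointing down it reaches from about 0.375 to 0.925 m from the base axis. Payload 3.1 kg.
Tool frame: the origin (TCP) lies between the finger pads; the fingertips stand 17 mm ahead of it and the grasp point (between the pads) lies 2 mm behind it; z points along the fingers, y is the line along which they close (so a half turn about z gives the same grasp; the last joint's range is limited). The gripper opens to 85 mm and grips with 20 to 120 N. Pads are 22 mm wide; open, the fingers measure 114 mm over their backs; the gripper's body (76 mm by 85 mm) begins 54 mm behind the grasp point. The pads swing forward as they close: fully open they stand 13 mm farther back than shut.
Start: joints at [-1.438, 0.383, 0.044, 1.598, -0.018, 1.161, -0.05], TCP at [0.149, 0.633, 0.248] pointing down, gripper open.
Joint ranges: [-2.61, 2.61], [-0.41, 2.15], [-1.48, 1.57], [0, 2.5], [-1.57, 4.71], [0.05, 1.97], [-2.85, 2.85]. Speed limits (rad/s): [2.79, 2.79, 3.14, 3.14, 3.14, 3.14, 3.14].

INTERFACE

Orientations are given as a 3x3 rotation matrix whose columns are the frame's x, y, z axes.
In Python, from workcell import sense, capture, hand_in, spot_in, trace gives the robot as it stands.
- The arm moves only by the tool send_rows, never from a script. Its argument "deltas" is text: rows parted by semicolons, each of 5 numbers parted by spaces: the opening, from -1 (shut) to 1 (fully open), then the shift along the world's x, y, z in mm, then the turn about the world's z in rad. A call has 1 to 5 rows; each row shifts and turns the commanded pose from where the row before left it; what a row does not reach is not made up. A row lasts 1/8 s, in which the tool goes at most 62.5 mm and 10.7 degrees, less where a joint would pass 70% of its speed; a pose out of reach is approached as far as the arm can. A call with a gripper value outside its range is refused whole. The fingers move at their own pace and stop on an object; the grip force is fixed at half the most. Time passes only in rows, so rows that do not move let the fingers close. It gives the time, the measured TCP pose, the force, the opening and the grip force at its end, in the units of the state.
- sense(): the state, without advancing time (a new reading comes with each control period).
- capture(name): name is "scene" or "top"; returns a dict with "color" (384x512x3 uint8, red, green, blue), "range_z" (384x512 float32, m along the optical axis (not along the pixel's ray), 0 where there is no reading), "intrinsics" (3x3 intrinsics, pixels), "rvec" (rotation vector, rad) and "tvec" (3), from world to camera coordinates, as OpenCV has them. Camera axes: x right, y down, z forward; pixel columns grow to the right and rows downward; lengths in m; the calibration is good to about 2 mm. A picture is of the moment at which its call begins.
- hand_in(): hands the job in; it is judged then, once.
Trained networks look in the newest picture that a camera, given by its name, has taken for a name from the list of things; names that differ only in an ending like _2 or _b are one class to them, and where a whole thing is asked for, a point or a joint stands for the part that bears it (a point fixed in the world has none). Each returns a list of dicts, best first, with "conf" (0 to 1); they miss things now and then, are a little off and sometimes report something else, mostly with a low value. They report only what shows in the picture. A call takes as long as a camera call. They do not tell look-alikes from the thing itself.
- spot_in(camera, label): "point" ([x, y, z] in m, in world coordinates, good to about 4 mm: the middle of the surface that is visible of it).
- trace(camera, label): "region" (384x512 bool, what is visible of it).
The state is a dict: "clock": time; "q": joint angles; "joint_velocities": joint speeds; "tau": joint torques, N m; "eef_pos": TCP position; "tool_rot": TCP orientation; "contact_force": force on the tool from outside, world axes, zero at the start; "moment": the same for the moment, N m; "finger_gap": finger opening in m; "finger_force": force on a finger pad.
Only numpy, scipy, OpenCV 4.12 (cv2) and the standard library are available. Lean on these libraries where they do the work, as an engineer would, in place of code of your own. Each camera call takes 0.05 s, during which the arm holds its last target. There are 200 camera calls.

## Working session

There is one attempt and no reset: what is moved stays moved. The work goes in short steps, Python scripts to look and compute and a tool call to move; the robot and the scene stay as the last step left them, time stands still between calls to the robot, and variables do not carry over. Pictures are saved under pics/ and viewed, at most 10 in all, crops included, and the job is handed in when it is done.

Besides the shell and the picture viewer there is one more tool, called after "Call:" as name(argument=value, ...), one argument or row to a line, values as JSON. send_rows: Moves the arm, as the interface text tells. Its arguments: {"type":"object","properties":{"deltas":{"type":"string"}},"required":["deltas"]}

```bash
mkdir -p pics; ls; cat > h.py <<'E'
import numpy as np, cv2
from workcell import sense, capture, hand_in, spot_in, trace
def cloud(c):
    R=cv2.Rodrigues(np.array(c["rvec"],float))[0]; t=np.array(c["tvec"],float).ravel(); K=np.array(c["intrinsics"])
    z=c["range_z"].astype(float); v,u=np.indices(z.shape)
    P=np.stack([(u-K[0,2])/K[0,0]*z,(v-K[1,2])/K[1,1]*z,z],-1)
    W=(P-t)@R; W[z==0]=np.nan
    return W
E
python3 - <<'E'
from h import *
ims=[]
for n in("scene","top"):
    c=capture(n); W=cloud(c); np.savez(n+".npz",W=W,col=c["color"])
    cv2.imwrite(f"pics/{n}0.png",c["color"][:,:,::-1])
    for l in("plate_low","holder","slide_bar","fixed_bar","mug","mill","jar"):
        print(n,l,[(np.round(d["point"],3).tolist(),round(d["conf"],2)) for d in spot_in(n,l)])
s=sense();print(s["clock"],s["eef_pos"],s["tool_rot"],s["finger_gap"],s["contact_force"])
E
```

```text
pics
scene plate_low [([0.582, 0.014, 0.02], 0.65)]
scene holder [([0.589, -0.054, 0.013], 0.88)]
scene slide_bar [([0.576, -0.1, 0.014], 0.85)]
scene fixed_bar [([0.59, -0.054, 0.018], 0.77), ([0.574, -0.101, 0.013], 0.16)]
scene mug [([0.706, -0.223, 0.054], 0.76)]
scene mill [([0.722, 0.219, 0.084], 0.85)]
scene jar [([0.588, -0.049, 0.014], 0.17)]
top plate_low [([0.583, 0.01, 0.018], 0.76)]
top holder [([0.587, 0.079, 0.014], 0.9)]
top slide_bar []
top fixed_bar [([0.587, 0.078, 0.015], 0.82)]
top mug [([0.709, -0.232, 0.044], 0.86)]
top mill [([0.703, 0.226, 0.128], 0.55)]
top jar [([0.724, -0.006, 0.108], 0.56)]
0.8 [0.1486674  0.63278325 0.24830667] [[-9.73488383e-01  2.28736459e-01 -1.80632782e-05]
 [ 2.28736458e-01  9.73488382e-01  5.28314197e-05]
 [ 2.96688633e-05  4.72990431e-05 -9.99999998e-01]] 0.08545511657590062 [-1.17629167 -0.52460703 -0.80889627]
```

View pics/scene0.png

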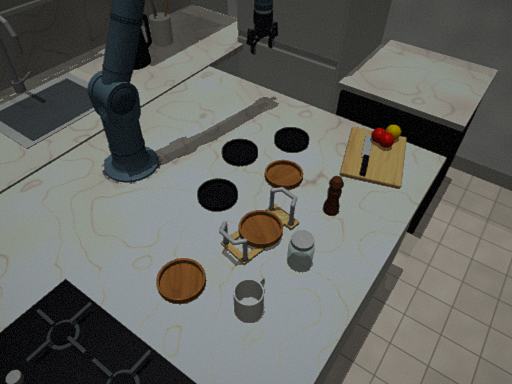

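View pics/top0.png

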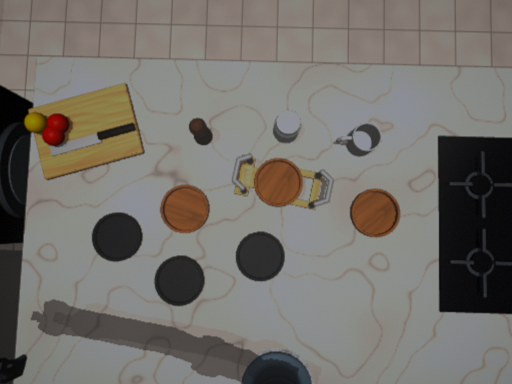

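```bash
python3 - <<'E'
from h import *
for n in("scene","top"):
    c=capture(n)
    for l in("plate_left","plate_right"):
        print(n,l,[(np.round(d["point"],3).tolist(),round(d["conf"],2)) for d in spot_in(n,l)])
    W=cloud(c)
    # rim heights 18-32mm and plates
    for lo,hi in((.018,.03),(.033,.042),(.09,.112)):
        m=((W[...,2]>lo)&(W[...,2]<hi)&(W[...,0]>.3)&(W[...,0]<.9)).astype(np.uint8)
        k,L,st,ce=cv2.connectedComponentsWithStats(m)
        for i in range(1,k):
            if st[i,4]>40:
                p=W[L==i]; print(n,lo,st[i],p.min(0).round(3),p.max(0).round(3),np.median(p,0).round(3))
E
```

```text
scene plate_left [([0.41, 0.469, 0.008], 0.83), ([0.498, 0.279, 0.008], 0.73), ([0.294, 0.291, 0.008], 0.7), ([0.372, 0.056, 0.007], 0.59)]
scene plate_right [([0.496, -0.27, 0.009], 0.82)]
scene 0.018 [389  23 107  32 235] [0.301 1.713 0.018] [0.898 1.749 0.03 ] [0.622 1.731 0.023]
scene 0.018 [336  29  49  41  90] [0.3   1.067 0.018] [0.312 1.637 0.03 ] [0.308 1.311 0.024]
scene 0.018 [274 127  35  23 194] [0.34  0.396 0.018] [0.482 0.541 0.029] [0.414 0.463 0.023]
scene 0.018 [ 344  127   61   58 1307] [0.578 0.418 0.018] [0.857 0.741 0.03 ] [0.732 0.561 0.02 ]
scene 0.018 [231 142  27  22 102] [0.301 0.214 0.018] [0.363 0.351 0.029] [0.336 0.265 0.024]
scene 0.018 [265 160  38  27 240] [0.427 0.207 0.018] [0.568 0.35  0.03 ] [0.501 0.269 0.023]
scene 0.018 [197 178  41  31 279] [ 0.3   -0.013  0.018] [0.437 0.127 0.029] [0.373 0.051 0.023]
scene 0.018 [323 202  16  11  50] [0.688 0.207 0.018] [0.739 0.238 0.03 ] [0.721 0.214 0.024]
scene 0.018 [241 212  39  30 754] [ 0.516 -0.04   0.018] [0.634 0.075 0.03 ] [0.575 0.019 0.021]
scene 0.018 [247 235  35  13  75] [ 0.579 -0.06   0.0
[... 4369 characters left out ...]
0.582 0.007 0.037]
top 0.033 [480 195   6  23  74] [ 0.495 -0.578  0.033] [ 0.557 -0.565  0.042] [ 0.526 -0.57   0.04 ]
top 0.033 [480 228   6  18  57] [ 0.416 -0.576  0.034] [ 0.464 -0.565  0.042] [ 0.441 -0.569  0.039]
top 0.033 [482 273   5  15  49] [ 0.3   -0.577  0.036] [ 0.339 -0.565  0.042] [ 0.32  -0.57   0.039]
top 0.09 [276 110  25  25 423] [ 0.703 -0.044  0.091] [0.769 0.021 0.112] [ 0.734 -0.011  0.109]
top 0.09 [193 127  15  10  41] [0.692 0.209 0.091] [0.719 0.248 0.102] [0.698 0.219 0.097]
top 0.09 [232 153  21  37 249] [0.55  0.084 0.092] [0.648 0.136 0.111] [0.603 0.119 0.105]
top 0.09 [313 169  21  37 255] [ 0.512 -0.136  0.093] [ 0.61  -0.084  0.111] [ 0.556 -0.118  0.105]
```

The scene shows three wooden plates: left at px (285,174), the one in the holder at (261,229) and right at (181,281). The three black look-alikes are at (240,152), (291,139) and (217,194). In the top view the wooden plates are at (186,208), (278,182) and (375,213). The mug, mill and jar stand on the far side, so I'll grip the plates on their near side. Next I'll fit circles to the rims and lines to the bars.

```bash
cat >> h.py <<'E'
from scipy.optimize import least_squares
def rim(W,c0,z0,tol=.003):
    p=W[(abs(W[...,2]-z0)<tol)&(abs(np.hypot(W[...,0]-c0[0],W[...,1]-c0[1])-.066)<.012)]
    r=least_squares(lambda a:np.hypot(p[:,0]-a[0],p[:,1]-a[1])-.066,c0,loss='soft_l1',f_scale=.003)
    return r.x.round(4),len(p),np.median(p[:,2]).round(4)
def bar(W,c0):
    p=W[(W[...,2]>.098)&(W[...,2]<.112)&(np.hypot(W[...,0]-c0[0],W[...,1]-c0[1])<.07)]
    return p
E
python3 - <<'E'
from h import *
P={}
for n in("scene","top"):
    W=np.load(n+".npz")["W"]
    for l,c,z in(("left",(.498,.276),.024),("right",(.501,-.274),.024),("low",(.581,.009),.037)): print(n,l,*rim(W,c,z))
    P[n]=W
for n in P:
    F=bar(P[n],(.6,.117)); S=bar(P[n],(.56,-.119))
    def res(a):  # fixed mid fx,fy, yaw, slide offset distance d ; bar shape straight |y|<28 then bowing inwards 27 over 16
        x=np.array([np.cos(a[2]),np.sin(a[2])]);y=np.array([-x[1],x[0]])
        o=[]
        for p,m,s in((F,a[:2],1),(S,a[:2]-a[3]*x+a[4]*y*0,-1)):
            d=p[:,:2]-m;u=d@x;v=d@y
            cap=np.where(abs(v)>28e-3,(abs(v)-.028)/.016*.027,0)
            o.append((u*s+cap)*np.where(abs(v)>.028,.5,1)); o.append((abs(v)-.046).clip(0))
        return np.concatenate(o)
    r=least_squares(res,[.6,.117,1.38,.24,0],loss='soft_l1',f_scale=.003);a=r.x
    x=np.array([np.cos(a[2]),np.sin(a[2])]);y=np.array([-x[1],x[0]])
    vs=(S[:,:2]-a[:2])@y; vf=(F[:,:2]-a[:2])@y
    print(n,len(F),len(S),a.round(4),"seat",(a[:2]-.09*x).round(4),"lateral ext",vf.min().round(4),vf.max().round(4),vs.min().round(4),vs.max().round(4),"slide",.255-a[3], r.cost)
E
```

```text
scene left [0.4974 0.2768] 178 0.0237
scene right [ 0.501  -0.2717] 324 0.0238
scene low [0.5807 0.0096] 258 0.0367
top left [0.4974 0.2751] 337 0.0234
top right [ 0.5007 -0.2731] 335 0.0237
top low [0.5804 0.0081] 318 0.0367
scene 154 194 [0.6047 0.1247 1.3837 0.2546 0.    ] seat [0.588  0.0363] lateral ext -0.0497 0.0511 -0.049 0.053 slide 0.0003563665296231755 0.0016203244813988622
top 247 250 [0.6024 0.1252 1.3872 0.2538 0.    ] seat [0.5859 0.0367] lateral ext -0.0521 0.0486 -0.0502 0.05 slide 0.0011822513675640023 0.0026755380821562435
```

Call:
send_rows(
  deltas="-0.3 40 -60 -10 -0.18;-0.3 45 -60 -20 -0.18;-0.3 45 -60 -20 -0.18;-0.3 45 -60 -20 -0.18;-0.3 45 -60 -10 -0.18",
)

```text
clock: 1.72
eef_pos: [0.3296, 0.3849, 0.1826]
tool_rot: [[-0.421, 0.907, -0.0], [0.907, 0.421, -0.0], [-0.0, -0.0, -1.0]]
contact_force: [1.1, 0.5, -0.1]
finger_gap: 0.0299
finger_force: 0.0
```

Call:
send_rows(
  deltas="-0.3 25 -20 -25 -0.18;-0.3 20 -15 -25 -0.18;-0.3 10 -5 -20 -0.15;-0.3 0 0 0 -0.1;-0.3 0 0 0 0",
)

```text
clock: 2.35
eef_pos: [0.384, 0.3467, 0.113]
tool_rot: [[0.168, 0.986, 0.0], [0.986, -0.168, -0.0], [-0.0, 0.0, -1.0]]
contact_force: [0.4, 0.3, -0.5]
finger_gap: 0.0299
finger_force: 0.0
```

Call:
send_rows(
  deltas="-0.3 20 -25 -20 -0.015;-0.3 20 -25 -20 0;-0.3 8.5 -8.5 -10 0;-0.3 0 0 -10 0;-0.3 0 0 0 0",
)

```text
clock: 2.98
eef_pos: [0.4311, 0.2896, 0.0526]
tool_rot: [[0.182, 0.983, -0.002], [0.983, -0.182, 0.0], [-0.0, -0.002, -1.0]]
contact_force: [0.7, 0.3, 0.0]
finger_gap: 0.0297
finger_force: 0.0
```

Call:
send_rows(
  deltas="-0.3 1.4 -1.4 -10 0;-0.3 0 0 -10 0;-0.3 0 0 -4 0;-0.3 0 0 0 0;-0.3 0 0 0 0",
)

```text
clock: 3.6
eef_pos: [0.434, 0.287, 0.0292]
tool_rot: [[0.184, 0.983, 0.0], [0.983, -0.184, 0.0], [0.0, 0.0, -1.0]]
contact_force: [0.1, 0.1, -0.3]
finger_gap: 0.0298
finger_force: 0.0
```

Call:
send_rows(
  deltas="-1 -1 1 0 0;-1 0 0 0 0;-1 0 0 0 0;-1 0 0 0 0;-1 0 0 0 0",
)

```text
clock: 4.22
eef_pos: [0.433, 0.2882, 0.0295]
tool_rot: [[0.184, 0.983, 0.0], [0.983, -0.184, 0.001], [0.001, 0.0, -1.0]]
contact_force: [0.1, 0.6, 5.0]
finger_gap: 0.0066
finger_force: 59.4
```

Call:
send_rows(
  deltas="-1 0 0 8 0;-1 0 0 20 0;-1 0 0 30 0;-1 0 0 40 0;-1 0 0 0 0",
)

```text
clock: 4.85
eef_pos: [0.4349, 0.2892, 0.13]
tool_rot: [[0.184, 0.983, 0.005], [0.983, -0.184, 0.005], [0.005, 0.004, -1.0]]
contact_force: [0.0, -0.0, -2.1]
finger_gap: 0.0063
finger_force: 58.8
```

```bash
python3 - <<'E'
from h import *
s=sense();print(s["finger_gap"],s["eef_pos"],s["contact_force"])
for n in("top","scene"):
    c=capture(n);W=cloud(c);z0=s["eef_pos"][2]-.0295
    p=W[(W[...,2]>z0-.01)&(W[...,2]<z0+.04)&(np.hypot(W[...,0]-s["eef_pos"][0]-.065,W[...,1]-s["eef_pos"][1]+.012)<.05)]
    A=np.c_[p[:,:2]-p[:,:2].mean(0),np.ones(len(p))];k=np.linalg.lstsq(A,p[:,2],rcond=None)[0];print(n,len(p),"floor slope",k.round(4),"expected floor",z0+.007)
    print(rim(W,np.array(s["eef_pos"][:2])+[.065,-.012],z0+.024,.006))
    cv2.imwrite(f"pics/lift_{n}.png",cv2.resize(c["color"][100:260,130:330,::-1],None,fx=3,fy=3))
E
```

```text
0.0063375688181644 [0.43486581 0.28917771 0.13002649] [ 0.01930123 -0.00717882 -2.14797296]
top 892 floor slope [0.0031 0.008  0.1073] expected floor 0.10752648909888252
(array([0.4989, 0.2815]), 367, np.float64(0.1239))
scene 359 floor slope [0.0006 0.0077 0.1059] expected floor 0.10752648909888252
(array([0.4985, 0.2819]), 219, np.float64(0.1219))
```

Call:
send_rows(
  deltas="-1 0 0 15 0;-1 5 -15 12 0;-1 10 -35 3 0;-1 13 -42 0 0;-1 13 -42 0 0",
)

```text
clock: 5.58
eef_pos: [0.4744, 0.1513, 0.1577]
tool_rot: [[0.185, 0.983, 0.001], [0.983, -0.185, -0.0], [-0.0, 0.001, -1.0]]
contact_force: [0.4, -0.1, -0.4]
finger_gap: 0.0059
finger_force: 58.9
```

Call:
send_rows(
  deltas="-1 13 -42 0 0;-1 12 -40 0 0;-1 10 -30 0 0;-1 5 -15 0 0;-1 0 0 0 0",
)

```text
clock: 6.2
eef_pos: [0.5138, 0.0253, 0.1573]
tool_rot: [[0.187, 0.982, -0.0], [0.982, -0.187, -0.0], [-0.0, -0.0, -1.0]]
contact_force: [-0.0, -0.0, -1.7]
finger_gap: 0.0063
finger_force: 59.0
```

```bash
cat >> h.py <<'E'
def held(dz=-.0295,r=(.0645,-.009)):
    s=sense();e=np.array(s["eef_pos"]);out=[]
    for n in("top","scene"):
        W=cloud(capture(n));c,k,z=rim(W,e[:2]+r,e[2]+dz+.024,.005)
        p=W[(abs(W[...,2]-e[2]-dz-.007)<.008)&(np.hypot(W[...,0]-c[0],W[...,1]-c[1])<.05)]
        sl=np.linalg.lstsq(np.c_[p[:,:2],np.ones(len(p))],p[:,2],rcond=None)[0][:2]
        print(n,c,k,z,"off",(c-e[:2]).round(4),"to low",(np.array([.5806,.0088])-c).round(4),"slope",sl.round(4)); out.append(c)
    return out
E
python3 -c "
from h import *
held()"
```

```text
top [0.5773 0.018 ] 257 0.1508 off [ 0.0635 -0.0073] to low [ 0.0033 -0.0092] slope [ 0.0048 -0.0029]
scene [0.5781 0.021 ] 314 0.1507 off [ 0.0643 -0.0043] to low [ 0.0025 -0.0122] slope [-0.0047  0.0002]
```

Call:
send_rows(
  deltas="-1 3 -10.3 0 0;-1 0 0 -20 0;-1 0 0 -30 0;-1 0 0 -20 0;-1 0 0 -10 0",
)

```text
clock: 6.92
eef_pos: [0.516, 0.0171, 0.0759]
tool_rot: [[0.182, 0.983, -0.002], [0.983, -0.182, -0.0], [-0.001, -0.002, -1.0]]
contact_force: [0.9, 0.4, -1.0]
finger_gap: 0.0066
finger_force: 59.0
```

```bash
python3 -c "
from h import *
s=sense();print(s['eef_pos'],s['contact_force'])
held()"
```

```text
[0.51597487 0.01705958 0.07589763] [ 0.92783179  0.41968798 -1.02807936]
top [0.5793 0.0098] 224 0.0693 off [ 0.0633 -0.0073] to low [ 0.0013 -0.001 ] slope [0.0108 0.005 ]
scene [0.58   0.0111] 270 0.0688 off [ 0.064 -0.006] to low [ 0.0006 -0.0023] slope [-0.0132  0.0025]
```

Call:
send_rows(
  deltas="-1 0.9 -1.6 0 0;-1 0 0 -3 0;-1 0 0 -2 0;-1 0 0 -2 0;-1 0 0 0 0",
)

```text
clock: 7.65
eef_pos: [0.5175, 0.015, 0.07]
tool_rot: [[0.184, 0.983, -0.0], [0.983, -0.184, 0.0], [-0.0, -0.0, -1.0]]
contact_force: [-0.3, -0.8, -1.5]
finger_gap: 0.0064
finger_force: 59.0
```

Call:
send_rows(
  deltas="-1 -0.5 0.6 -1 0;-1 0 0 -1 0;-1 0 0 -1 0;-1 0 0 0 0",
)

```text
clock: 8.15
eef_pos: [0.5172, 0.0156, 0.067]
tool_rot: [[0.184, 0.983, -0.0], [0.983, -0.184, -0.0], [-0.0, -0.0, -1.0]]
contact_force: [-0.9, 0.2, -1.1]
finger_gap: 0.0064
finger_force: 58.9
```

Call:
send_rows(
  deltas="-1 0 0 -1 0;-1 0 0 0 0;-1 0 0 0 0",
)

```text
clock: 8.52
eef_pos: [0.5172, 0.0156, 0.0664]
tool_rot: [[0.184, 0.983, -0.0], [0.983, -0.184, 0.0], [0.0, -0.0, -1.0]]
contact_force: [-1.9, 0.5, 3.1]
finger_gap: 0.0065
finger_force: 59.6
```

Call:
send_rows(
  deltas="-0.5 0 0 0 0;-0.4 0 0 0 0;-0.4 0 0 10 0;-0.4 0 0 30 0;-0.4 0 0 50 0",
)

```text
clock: 9.15
eef_pos: [0.5158, 0.0155, 0.1561]
tool_rot: [[0.184, 0.983, -0.003], [0.983, -0.184, -0.001], [-0.002, -0.003, -1.0]]
contact_force: [1.2, 0.4, 0.7]
finger_gap: 0.0254
finger_force: 0.0
```

Call:
send_rows(
  deltas="-0.3 -10 -45 0 0;-0.3 -15 -55 0 0;-0.3 -15 -55 0 0;-0.3 -15 -55 -10 0;-0.3 -10 -30 -10 0",
)

```text
clock: 9.78
eef_pos: [0.4512, -0.2282, 0.1371]
tool_rot: [[0.188, 0.982, 0.002], [0.982, -0.188, -0.002], [-0.001, 0.002, -1.0]]
contact_force: [0.2, -0.3, 0.7]
finger_gap: 0.03
finger_force: 0.0
```

```bash
python3 - <<'E'
from h import *
s=sense();print(s["eef_pos"],s["contact_force"])
for n in("top","scene"):
    c=capture(n);W=cloud(c);print(n,rim(W,(.581,.009),.061,.004),rim(W,(.501,-.273),.024),rim(W,(.581,.009),.037))
    p=W[(abs(W[...,2]-.044)<.008)&(np.hypot(W[...,0]-.581,W[...,1]-.009)<.05)]
    print(np.linalg.lstsq(np.c_[p[:,:2],np.ones(len(p))],p[:,2],rcond=None)[0][:2].round(4),np.median(p[:,2]))
    cv2.imwrite(f"pics/p1_{n}.png",cv2.resize(c["color"][120:270,180:380,::-1],None,fx=3,fy=3))
E
```

```text
[ 0.4512183  -0.22822457  0.1370636 ] [ 0.20326165 -0.26676781  0.69412325]
top (array([0.5812, 0.0083]), 390, np.float64(0.0605)) (array([ 0.5005, -0.2733]), 207, np.float64(0.0236)) (array([0.5784, 0.0108]), 32, np.float64(0.0384))
[-0.0012  0.0025] 0.043712995827318295
scene (array([0.5816, 0.0098]), 297, np.float64(0.0605)) (array([ 0.5012, -0.2719]), 333, np.float64(0.0237)) (array([0.5817, 0.0081]), 49, np.float64(0.0369))
[ 0.0022 -0.0068] 0.04413145827805252
```

Call:
send_rows(
  deltas="-0.3 -8 -20 -25 0;-0.3 -7 -12 -30 0;-0.3 0 0 -25 0;-0.3 0 0 -8 0;-0.3 0 0 0 0",
)

```text
clock: 10.5
eef_pos: [0.4378, -0.2557, 0.0482]
tool_rot: [[0.183, 0.983, -0.0], [0.983, -0.183, 0.0], [0.0, -0.0, -1.0]]
contact_force: [0.1, -0.5, -0.0]
finger_gap: 0.0302
finger_force: 0.0
```

Call:
send_rows(
  deltas="-0.3 -2 -4.8 -6 0;-0.3 0 0 -9 0;-0.3 0 0 -3.5 0;-0.3 0 0 0 0;-0.3 0 0 0 0",
)

```text
clock: 11.12
eef_pos: [0.4353, -0.2613, 0.0297]
tool_rot: [[0.184, 0.983, 0.0], [0.983, -0.184, -0.0], [-0.0, 0.0, -1.0]]
contact_force: [0.3, -0.0, -0.5]
finger_gap: 0.0297
finger_force: 0.0
```

Call:
send_rows(
  deltas="-1 0 0 0 0;-1 0 0 0 0;-1 0 0 0 0;-1 0 0 0 0;-1 0 0 0 0",
)

```text
clock: 11.75
eef_pos: [0.4356, -0.2616, 0.03]
tool_rot: [[0.184, 0.983, 0.001], [0.983, -0.184, -0.001], [-0.0, 0.001, -1.0]]
contact_force: [-0.1, -0.4, 3.6]
finger_gap: 0.0072
finger_force: 58.8
```

Call:
send_rows(
  deltas="-1 0 0 8 0;-1 0 0 20 0;-1 0 0 40 0;-1 0 0 50 0;-1 0 0 35 0",
)

```text
clock: 12.38
eef_pos: [0.4353, -0.2617, 0.1855]
tool_rot: [[0.185, 0.983, 0.002], [0.983, -0.185, -0.0], [0.0, 0.002, -1.0]]
contact_force: [0.3, 0.3, -1.4]
finger_gap: 0.007
finger_force: 58.5
```

```bash
python3 -c "
from h import *
s=sense();print(s['eef_pos'],s['contact_force'])
held()"
```

```text
[ 0.43532712 -0.26169393  0.18546591] [ 0.33803718  0.2913017  -1.43262463]
top [ 0.4992 -0.2697] 430 0.1789 off [ 0.0639 -0.008 ] to low [0.0814 0.2785] slope [-0.0032  0.0034]
scene [ 0.5037 -0.2709] 472 0.1825 off [ 0.0684 -0.0092] to low [0.0769 0.2797] slope [ 0.0082 -0.0003]
```

Call:
send_rows(
  deltas="-1 5 15 0 0;-1 10 35 0 0;-1 13 44 0 0;-1 13 44 0 0;-1 13 44 0 0",
)

```text
clock: 13.1
eef_pos: [0.4882, -0.0778, 0.182]
tool_rot: [[0.184, 0.983, -0.002], [0.983, -0.184, 0.0], [0.0, -0.002, -1.0]]
contact_force: [0.8, -0.1, -1.9]
finger_gap: 0.0071
finger_force: 58.6
```

Call:
send_rows(
  deltas="-1 11 38 0 0;-1 9 30 -10 0;-1 6 17 -15 0;-1 0 5 -20 0;-1 0 0 -10 0",
)

```text
clock: 13.72
eef_pos: [0.5133, 0.0104, 0.1255]
tool_rot: [[0.184, 0.983, -0.004], [0.983, -0.184, -0.001], [-0.002, -0.004, -1.0]]
contact_force: [0.0, -0.3, -2.5]
finger_gap: 0.0073
finger_force: 58.7
```

```bash
python3 -c "
from h import *
s=sense();print(s['eef_pos'],s['contact_force'])
held(-.03)"
```

```text
[0.51334578 0.01037032 0.12554735] [ 2.45006756e-03 -3.00430493e-01 -2.52569415e+00]
top [0.5769 0.0016] 232 0.1181 off [ 0.0636 -0.0088] to low [0.0037 0.0072] slope [-0.0393 -0.0014]
scene [0.5773 0.0025] 277 0.1175 off [ 0.064  -0.0079] to low [0.0033 0.0063] slope [-0.0095  0.0037]
```

Call:
send_rows(
  deltas="-1 4 7 0 0;-1 0 0 -15 0;-1 0 0 -12 0;-1 0 0 0 0;-1 0 0 0 0",
)

```text
clock: 14.45
eef_pos: [0.5191, 0.0175, 0.1005]
tool_rot: [[0.184, 0.983, -0.0], [0.983, -0.184, -0.0], [-0.0, -0.0, -1.0]]
contact_force: [-0.1, -0.2, -1.4]
finger_gap: 0.007
finger_force: 58.7
```

```bash
python3 -c "
from h import *
s=sense();print(s['eef_pos'],s['contact_force'])
held(-.03)"
```

```text
[0.51910925 0.01748893 0.10046451] [-0.10790431 -0.20023158 -1.38087639]
top [0.5825 0.0087] 238 0.0933 off [ 0.0634 -0.0088] to low [-0.0019  0.0001] slope [-0.0162  0.0121]
scene [0.5841 0.01  ] 307 0.0936 off [ 0.065  -0.0075] to low [-0.0035 -0.0012] slope [-0.0044  0.0065]
```

Call:
send_rows(
  deltas="-1 -2 -0.3 -4 0;-1 0 0 -2 0;-1 0 0 -1.5 0;-1 0 0 -1 0;-1 0 0 0 0",
)

```text
clock: 15.18
eef_pos: [0.5172, 0.0175, 0.0921]
tool_rot: [[0.184, 0.983, -0.0], [0.983, -0.184, -0.0], [-0.0, -0.0, -1.0]]
contact_force: [-0.4, 0.2, -1.8]
finger_gap: 0.0067
finger_force: 58.6
```

Call:
send_rows(
  deltas="-1 0 0 -1 0;-1 0 0 -0.7 0;-1 0 0 0 0",
)

```text
clock: 15.55
eef_pos: [0.5173, 0.0175, 0.0909]
tool_rot: [[0.184, 0.983, -0.0], [0.983, -0.184, 0.001], [0.001, -0.0, -1.0]]
contact_force: [-2.2, -0.3, 4.7]
finger_gap: 0.0068
finger_force: 59.3
```

Call:
send_rows(
  deltas="-0.5 0 0 0 0;-0.4 0 0 0 0;-0.4 0 0 10 0;-0.4 0 0 30 0;-0.4 0 0 55 0",
)

```text
clock: 16.18
eef_pos: [0.5154, 0.0174, 0.185]
tool_rot: [[0.184, 0.983, -0.004], [0.983, -0.184, -0.002], [-0.002, -0.004, -1.0]]
contact_force: [1.3, -0.2, 0.3]
finger_gap: 0.0255
finger_force: 0.0
```

Call:
send_rows(
  deltas="-1 6 -45 0 0;-1 8 -50 0 0;-1 8 -50 0 0;-1 8 -45 0 0;-1 0 -3 0 0",
)

```text
clock: 16.8
eef_pos: [0.5468, -0.1813, 0.1866]
tool_rot: [[0.192, 0.981, 0.002], [0.981, -0.192, -0.004], [-0.003, 0.002, -1.0]]
contact_force: [-0.1, -0.5, 0.2]
finger_gap: 0.0001
finger_force: 0.0
```

```bash
python3 - <<'E'
from h import *
s=sense();print(s["eef_pos"],s["contact_force"])
for n in("top","scene"):
    c=capture(n);W=cloud(c);print(n,rim(W,(.581,.009),.085,.004))
    p=W[(abs(W[...,2]-.068)<.008)&(np.hypot(W[...,0]-.581,W[...,1]-.009)<.05)]
    print(np.linalg.lstsq(np.c_[p[:,:2],np.ones(len(p))],p[:,2],rcond=None)[0][:2].round(4),np.median(p[:,2]))
    cv2.imwrite(f"pics/p2_{n}.png",cv2.resize(c["color"][120:270,180:380,::-1],None,fx=3,fy=3))
E
```

```text
[ 0.54678367 -0.18126271  0.1866495 ] [-0.05774782 -0.45108055  0.20189927]
top (array([0.5814, 0.0086]), 407, np.float64(0.0845))
[-0.0012 -0.0014] 0.06776245741175888
scene (array([0.582 , 0.0098]), 304, np.float64(0.0848))
[-0.0015  0.0005] 0.06806823814059065
```

View pics/p2_scene.png

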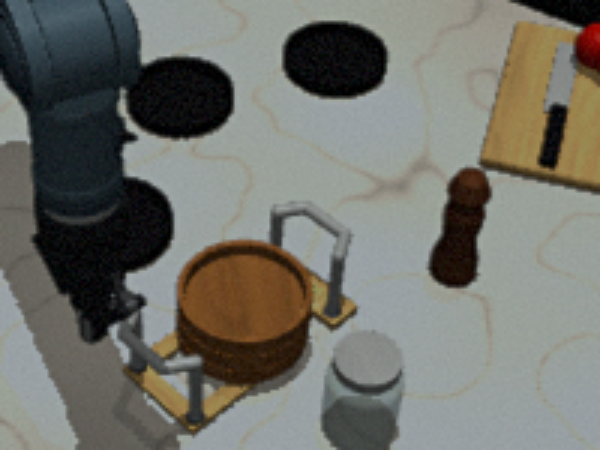

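Call:
send_rows(
  deltas="-1 0 0 -30 0;-1 0 0 -35 0;-1 0 0 -20 0;-1 0 0 -6 0;-1 0 0 0 0",
)

```text
clock: 17.52
eef_pos: [0.5476, -0.1752, 0.0948]
tool_rot: [[0.183, 0.983, 0.0], [0.983, -0.183, 0.0], [0.0, 0.0, -1.0]]
contact_force: [1.5, 0.4, 0.0]
finger_gap: 0.0004
finger_force: 0.0
```

Call:
send_rows(
  deltas="-1 2.2 12 0 0;-1 2.2 12 0 0;-1 2.2 12 0 0;-1 1.5 8 0 0;-1 1.5 8 0 0",
)

```text
clock: 18.15
eef_pos: [0.5573, -0.1237, 0.0949]
tool_rot: [[0.184, 0.983, 0.001], [0.983, -0.184, -0.001], [-0.001, 0.001, -1.0]]
contact_force: [0.6, -2.1, 2.1]
finger_gap: 0.0001
finger_force: 0.9
```

Call:
send_rows(
  deltas="-1 1.3 7 0 0;-1 1.3 7 0 0;-1 0.9 5 0 0;-1 0.9 5 0 0;-1 0.9 5 0 0",
)

```text
clock: 18.77
eef_pos: [0.562, -0.0952, 0.0944]
tool_rot: [[0.184, 0.983, 0.0], [0.983, -0.184, -0.001], [-0.001, 0.0, -1.0]]
contact_force: [1.4, -4.2, 0.1]
finger_gap: 0.0002
finger_force: 1.8
```

Call:
send_rows(
  deltas="-1 0.9 5 0 0;-1 0.9 5 0 0;-1 0.7 4 0 0;-1 0.7 4 0 0;-1 0 0 0 0",
)

```text
clock: 19.4
eef_pos: [0.5654, -0.0755, 0.0944]
tool_rot: [[0.183, 0.983, -0.0], [0.983, -0.183, 0.001], [0.001, -0.0, -1.0]]
contact_force: [1.5, -2.9, -0.1]
finger_gap: -0.0001
finger_force: 1.1
```

```bash
python3 - <<'E'
from h import *
s=sense();print(s["eef_pos"],s["contact_force"])
for n in("top","scene"):
    c=capture(n);W=cloud(c);print(n,rim(W,(.584,.028),.085,.004))
    cv2.imwrite(f"pics/p3_{n}.png",cv2.resize(c["color"][120:270,180:380,::-1],None,fx=3,fy=3))
E
```

```text
[ 0.56543196 -0.07550215  0.09437846] [ 1.49002845 -2.91234152 -0.08608895]
top (array([0.587 , 0.0299]), 417, np.float64(0.0844))
scene (array([0.5873, 0.031 ]), 212, np.float64(0.0846))
```

Call:
send_rows(
  deltas="-1 0.5 3 0 0;-1 0.5 3 0 0;-1 0.4 2 0 0;-1 0 0 0 0",
)

```text
clock: 20.0
eef_pos: [0.5663, -0.0688, 0.0943]
tool_rot: [[0.184, 0.983, -0.001], [0.983, -0.184, -0.0], [-0.0, -0.001, -1.0]]
contact_force: [-0.9, -4.3, 0.4]
finger_gap: -0.0
finger_force: 2.1
```

Call:
send_rows(
  deltas="-1 0.4 2 0 0;-1 0.4 2 0 0;-1 0.4 2 0 0;-1 0 0 0 0",
)

```text
clock: 20.5
eef_pos: [0.5663, -0.0684, 0.0944]
tool_rot: [[0.188, 0.982, -0.002], [0.982, -0.188, -0.007], [-0.007, -0.0, -1.0]]
contact_force: [-1.1, -11.6, 1.1]
finger_gap: -0.0003
finger_force: 5.8
```

Call:
send_rows(
  deltas="-1 0.5 4 0 0;-1 0.5 4 0 0;-1 0 0 0 0",
)

```text
clock: 20.88
eef_pos: [0.5664, -0.068, 0.0946]
tool_rot: [[0.192, 0.981, -0.001], [0.981, -0.192, -0.016], [-0.016, 0.002, -1.0]]
contact_force: [-2.2, -21.1, -0.3]
finger_gap: -0.0001
finger_force: 10.5
```

Call:
send_rows(
  deltas="-1 -2 -12 0 0;-1 -6 -35 0 0;-1 -6 -35 20 0;-1 -10 -40 50 0;-1 -20 -50 60 0",
)

```text
clock: 21.5
eef_pos: [0.5302, -0.2114, 0.2099]
tool_rot: [[0.18, 0.984, -0.001], [0.984, -0.18, 0.004], [0.004, -0.002, -1.0]]
contact_force: [0.7, -0.4, 1.1]
finger_gap: 0.0
finger_force: 0.0
```

```bash
python3 - <<'E'
from h import *
s=sense();print(s["eef_pos"],s["contact_force"],s["clock"])
for n in("top","scene"):
    c=capture(n);W=cloud(c);print(n,rim(W,(.586,.0365),.085,.004),len(W))
    F=bar(W,(.6035,.125)); S=bar(W,(.57,-.053)); x=np.array([np.cos(1.385),np.sin(1.385)]); y=np.array([-x[1],x[0]])
    m=np.array([.6035,.125])
    f=F[abs((F[:,:2]-m)@y)<.024][:,:2]@x; q=S[abs((S[:,:2]-m)@y)<.024][:,:2]@x
    print("bar dist",np.median(f)-np.median(q),len(f),len(q),"slide",.255-np.median(f)+np.median(q))
    for l in("mug","mill","jar"): print(l,[np.round(d["point"],3).tolist() for d in spot_in(n,l)][:1])
    cv2.imwrite(f"pics/p4_{n}.png",cv2.resize(c["color"][120:270,180:380,::-1],None,fx=3,fy=3))
E
```

```text
[ 0.53023812 -0.21139136  0.20985571] [ 0.67445002 -0.42324837  1.05717381] 21.5
top (array([0.5883, 0.0366]), 414, np.float64(0.0846)) 384
bar dist 0.17999147580779717 88 93 slide 0.07500852419220284
mug [[0.708, -0.231, 0.045]]
mill [[0.703, 0.225, 0.128]]
jar [[0.723, -0.009, 0.107]]
scene (array([0.5887, 0.0376]), 299, np.float64(0.0846)) 384
bar dist 0.1814549303029176 58 64 slide 0.07354506969708241
mug [[0.705, -0.226, 0.053]]
mill [[0.721, 0.216, 0.082]]
jar [[0.749, -0.035, 0.086]]
```

View pics/p4_scene.png

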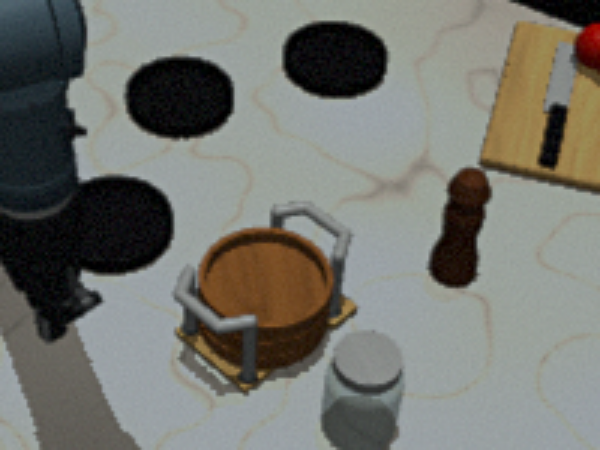

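View pics/p4_top.png

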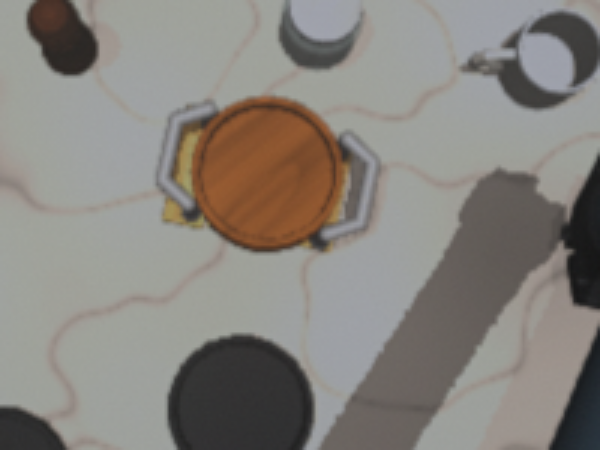

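Both views show the pile straight and flush between the four posts (scene crop (265,290), top crop (268,173)). The slide measures about 0.075 and the gripper is clear, so I'm handing in.

```bash
python3 -c "
from workcell import hand_in
print(hand_in())"
```

```text
the job is handed in; nothing more can be done
None
```

I handed the job in at about 22 s: all three plates are in one level, flush pile against the fixed posts, the sliding end is pushed in to about 0.074–0.075 m, and the mug, mill and jar are where they were; hand-in returned no verdict.

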